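# Squeeze and turn the safety cap off a seasoning tub

### The arm

A 6-joint arm with a two-finger parallel gripper is mounted at the origin on a cart in front of the work surface, level with it; the furniture and walls round the work are solid. World frame = base frame: x ahead of the robot, y to its left, z up, the work surface at z = 0. Lengths are in m, angles in rad, forces in N, time in s.
With the tool pointing down it reaches from about 0.35 to 0.85 m from the base axis. Payload 8.1 kg.
Tool frame: the origin (TCP) lies between the finger pads; the fingertips stand 14 mm ahead of it and the grasp point (between the pads) lies 5 mm behind it; z points along the fingers, y is the line along which they close (so a half turn about z gives the same grasp; the last joint's range is limited). The gripper opens to 93 mm and grips with 3 to 60 N. Pads are 15 mm wide; open, the fingers measure 128 mm over their backs; the gripper's body (75 mm by 188 mm) begins 65 mm behind the grasp point.
Start: joints at [-1.321, 0.13, 1.488, -0, 1.523, -0.085], TCP at [0.197, -0.567, 0.233] pointing down, gripper open.
Joint ranges: [-2.96, 2.96], [-0.89, 2.26], [0.02, 2.5], [-1.34, 4.48], [0, 2.73], [-2.66, 2.66]. Speed limits (rad/s): [2.39, 2.39, 2.79, 3.14, 3.14, 3.14].

### API

Orientations are given as a rotation vector (axis times angle).
In Python, from plant import robot gives the robot as it stands.
- The arm moves only by the tool arm_command, never from a script. Its argument "targets" is a list of rows, each an object of numbers: "x", "y", "z": the shift along the world's x, y, z in units of 500 mm (1.0 is 500 mm); "rx", "ry", "rz": the turn, a rotation vector about the world's x, y, z in units of 2 rad (1.0 is 2 rad); "claw": the closure in counts, from 0 (fully open) to 255 (shut). In form: [{"x": .., "y": .., "z": .., "rx": .., "ry": .., "rz": .., "claw": ..}, ...]. A call has 1 to 10 rows; each row is the pose to reach, as a shift and turn from the pose commanded when the call began; what a row does not reach only later rows make up. A row lasts 1/12 s, in which the tool goes at most 41.7 mm and 7.16 degrees, less where a joint would pass 70% of its speed; a pose out of reach is approached as far as the arm can. A call with a number of a shift or a turn outside -1 to 1 is refused whole. A call with a gripper value outside its range is refused whole. The fingers move at their own pace and stop on an object; "squeeze" is the grip in N (left out, the last holds). Time passes only in rows, so rows that repeat a pose let the fingers close. It gives the time, the measured TCP pose, the force, the opening and the grip force at its end, in the units of the state.
- robot.read_state(): the state, without advancing time (a new reading comes with each control period).
- robot.read_camera(name): name is "scene" or "top" or "wrist"; returns (picture, depth): 384x512x3 uint8, red, green, blue; 384x512 float32, m along the optical axis (not along the pixel's ray), 0 where there is no reading.
- robot.get_calibration(name): a dict with "intrinsics" (3x3 intrinsics, pixels), "origin" and "orientation" of the camera in the world. Camera axes: x right, y up, looking along -z (the intrinsics and any distortion apply to the point x, -y, -z); pixel columns grow to the right and rows downward; lengths in m; the calibration is good to about 2 mm. A picture is of the moment at which its call begins: read the wrist's pose just before it. get_calibration takes no time and is no camera call; for the wrist camera it gives the pose at the moment of the call.
- robot.close_job(): hands the job in; it is judged then, once.
The state is a dict: "t": time; "q": joint angles; "dq": joint speeds; "joint_torque": joint torques, N m; "tool_pos": TCP position; "orientation": TCP orientation; "force": force on the tool from outside, world axes, zero at the start; "wrist_torque": the same for the moment, N m; "opening": finger opening in m; "gripper_force": force on a finger pad.
Only numpy, scipy, OpenCV 4.12 (cv2) and the standard library are available. Lean on these libraries where they do the work, as an engineer would, in place of code of your own. Each camera call takes 0.05 s, during which the arm holds its last target. There are 200 camera calls.

### The job

Take the safety cap off the seasoning tub that is clamped to the bench: squeeze its two side tabs right in, turn it anticlockwise until you feel it come up against its stop, and lift it straight off without wrenching or forcing it on the neck. Then set the cap down gently, right way up and wholly on the cutting board, let go of it, and leave the other things on the bench where they are.

Things in the scene. Friction and masses are not known exactly. Their poses are not given: they have to be found in the camera images.
- tub: white round seasoning tub, 88 mm across, clamped by a steel band in a 125 x 125 x 6 mm steel foot screwed to the bench; it cannot move. Origin: centre of the underside, on the bench; z up along the neck's axis. Shoulder at height 85 mm; the 34 mm thick neck goes on up to 122 mm inside the cap. The cap's tabs start on the tub's +y and -y sides
- shoulder (a point): point on the tub's axis at the flat top of its shoulder (74 mm across), height 85 mm, axes as the tub's. Beside the foot of each tab two white stops stand on the shoulder: 8 mm high (top at 93 mm), from 26 to 34 mm off the axis. They block the tab's foot: the cap turns only 4 degrees either way until both tabs are squeezed in by 3.5 mm or more
- cap: loose grey plastic cap, 49 mm across without its tabs, 42 mm tall, 85 g, on the neck at the start with 1 mm of sideways play. Origin: centre of its lower rim, 87 mm above the bench while on the neck; z up along its axis, y through its two tabs. More than 55 N between cap and tub, all contacts summed (0.8 N m against the stop, or a hard pull or shove), damages the neck
- cap_middle (a point): point on the cap's axis at mid height of the tabs' press faces, 25.5 mm above the cap's lower rim; axes as the cap's. Lugs inside the cap sit under ledges of the neck: it rises only 1.5 mm until turned anticlockwise (from above) by 39 to 85 degrees, a hidden angle that differs from tub to tub
- cap_top (a point): centre of the cap's top, 41.5 mm above its lower rim; axes as the cap's. After the 39 to 85 degrees the lugs meet a hard stop. Only at it, or within about 3 degrees short of it, does the cap lift off, straight up by 40 mm. Turning up to the stop is nearly free (under 0.1 N m)
- tab_left (a joint): how far the tab on the cap's +y side is squeezed in, in m: 0 at rest, 0.0055 fully in (spring: 1.5 N at first, 10 N fully in). Its flat upright press face, normal to the cap's y, is 20 mm wide and reaches from 12 to 39 mm above the cap's lower rim; the faces of both tabs are 60 mm apart at rest, 49 mm fully in. Its foot below is 12 mm wide
- tab_right (a joint): the same for the tab on the cap's -y side
- board: white plastic cutting board, 226 mm (its x) by 316 mm (its y), 13 mm thick, does not slip. Origin: centre of its underside, on the bench
- spice_jar: bystander: small round jar with a lid, 45 mm across, 106 mm tall, origin at the centre of its underside
- salt: bystander: salt shaker, 44 mm across, 90 mm tall, origin at the centre of its underside
- tomato: bystander: tomato, 75 mm, origin at its underside
- onion: bystander: onion, 75 mm, origin at its underside
Mind the look-alikes: they are no part of the job. Leave any blue or yellow look-alike of the tub alone.

How it is judged:
By the outcome, as a careful person would: the job done as asked, in the order asked, and still so for the second after the job is handed in, with the robot touching nothing.
It also fails if it takes over 69 s, if anything falls off the work surface, if the arm or the gripper's body presses on something with over 40 N, if the wrist force passes 120 N, or if a joint passes its speed limit or range.

## Working session

There is one attempt and no reset: what is moved stays moved. The work goes in short steps, Python scripts to look and compute and a tool call to move; the robot and the scene stay as the last step left them, time stands still between calls to the robot, and variables do not carry over. Pictures are saved under pics/ and viewed, at most 10 in all, crops included, and the job is handed in when it is done.

Besides the shell and the picture viewer there is one more tool, called as a command line: name --argument value ..., lists and objects as JSON in quotes. arm_command: Moves the arm, as the interface text tells. Shifts and turns lie within -1 to 1; 1 stands for 500 mm of shift or 2 rad of turn. Its arguments: {"type":"object","properties":{"targets":{"type":"array","items":{"type":"object","properties":{"x":{"type":"number","minimum":-1,"maximum":1},"y":{"type":"number","minimum":-1,"maximum":1},"z":{"type":"number","minimum":-1,"maximum":1},"rx":{"type":"number","minimum":-1,"maximum":1},"ry":{"type":"number","minimum":-1,"maximum":1},"rz":{"type":"number","minimum":-1,"maximum":1},"claw":{"type":"number"}}}},"squeeze":{"type":"number"}},"required":["targets"]}

```bash
mkdir -p pics; ls
cat > h.py <<'E'
import numpy as np, cv2
from scipy.spatial.transform import Rotation as R
from plant import robot
def cal(n):
    c=robot.get_calibration(n); o=np.array(c["orientation"],float)
    M=o if o.shape==(3,3) else R.from_rotvec(o).as_matrix()
    return np.array(c["intrinsics"]),np.array(c["origin"]),M,c
def pts(d,c):
    K,o,M,_=c; v,u=np.mgrid[:d.shape[0],:d.shape[1]]
    P=np.stack([(u-K[0,2])/K[0,0]*d,-(v-K[1,2])/K[1,1]*d,-d],-1)
    return P@M.T+o
def ray(u,v,z,c):
    K,o,M,_=c; r=M@np.array([(u-K[0,2])/K[0,0],-(v-K[1,2])/K[1,1],-1]); return o+r*(z-o[2])/r[2]
def snap(n,f):
    c=cal(n); p,d=robot.read_camera(n); np.savez(f"pics/{f}.npz",p=p,d=d); cv2.imwrite(f"pics/{f}.png",p[:,:,::-1]); return p,d,c
E
python3 - <<'E'
from h import *
s=robot.read_state(); print(s)
for n in("scene","top"):
    p,d,c=snap(n,n+"1"); print(n,c[3])
a=cv2.imread("pics/scene1.png");b=cv2.imread("pics/top1.png")
E
```

```text
pics
{'t': 0.0, 'q': array([-1.32136836e+00,  1.31172529e-01,  1.48923935e+00, -4.77941209e-06,
        1.52296646e+00, -8.54196616e-02]), 'dq': array([-0.00117501,  0.00022059, -0.00045776,  0.00124752, -0.00041315,
        0.0015698 ]), 'joint_torque': array([-9.65922118e-04, -5.59850299e+01, -4.91752017e+01,  7.65604503e-02,
        3.58044798e-02, -1.82533568e-04]), 'tool_pos': array([ 0.1970552 , -0.56616976,  0.23160254]), 'orientation': array([-3.09591034e+00, -5.23227469e-01,  2.37099566e-04]), 'force': array([ 0.43147035, -0.78913037,  0.06004782]), 'wrist_torque': array([-0.00800536,  0.01482145,  0.00612242]), 'gripper_force': 0.0, 'opening': 0.09277777809453877}
scene {'intrinsics': array([[462.29490346,   0.        , 256.33351086],
       [  0.        , 462.29490346, 194.4214709 ],
       [  0.        ,   0.        ,   1.        ]]), 'origin': array([-0.33467202,  0.60199563,  1.26263177]), 'orientation': array([ 0.41110776, -0.91069973, -2.12218371])}
top {'intrinsics': array([[461.40996029,   0.        , 257.77566568],
       [  0.        , 461.40996029, 191.96989906],
       [  0.        ,   0.        ,   1.        ]]), 'origin': array([ 0.48152932, -0.1907115 ,  1.64867219]), 'orientation': array([ 0.06676826, -0.06508881, -1.55813689])}
```

View pics/top1.png

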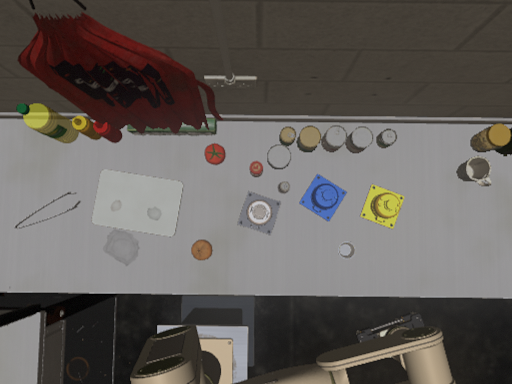

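View pics/scene1.png

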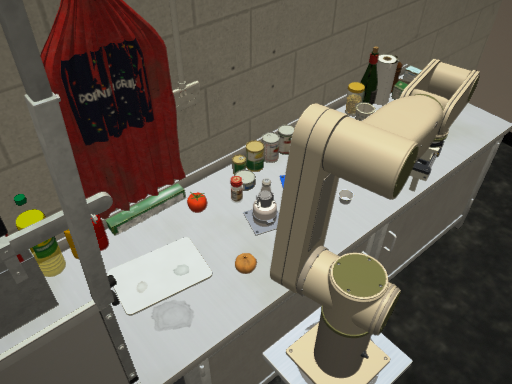

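Top view: white tub at (260,212) with grey foot, board around (137,203) with two faint marks at (115,205) and (154,213), onion (202,250), tomato (215,154), salt or jar at (284,187). The blue and yellow look-alikes are to the right. Next I'll measure these.

Run:
```python
from h import *
z=np.load("pics/top1.npz");p,d=z["p"],z["d"];c=cal("top");P=pts(d,c)
for n,(u,v) in dict(cap=(260,212),board=(130,190),m1=(115,205),m2=(154,213),b2=(137,225),jar=(284,187),red=(256,168),tom=(215,154),on=(202,250),blue=(326,195),foot=(247,222),bench=(230,200),stain=(122,247)).items(): print(n,P[v,u].round(3))
# cap-height pixels near the tub
reg=(abs(np.mgrid[:384,:512][1]-260)<28)&(abs(np.mgrid[:384,:512][0]-212)<28)
for lo,hi in((.11,.135),(.078,.1),):
    m=reg&(P[...,2]>lo)&(P[...,2]<hi); print(lo,m.sum(),P[m].mean(0).round(4),P[m].min(0).round(3),P[m].max(0).round(3))
# foot orientation: grey-blue dark vs bench
g=cv2.cvtColor(p,cv2.COLOR_RGB2GRAY).astype(int); print(g[222,247],g[200,230],p[222,247])
m=((g<135)&reg&(P[...,2]<.03)).astype(np.uint8)
cn=max(cv2.findContours(m,0,2)[0],key=cv2.contourArea); r=cv2.minAreaRect(cn); 
b=np.array([ray(*q,.006,c) for q in cv2.boxPoints(r)]); print("foot",r,b.round(4),b.mean(0))
bm=((P[...,2]>.007)&(P[...,2]<.02)&(P[...,1]>.05)&(P[...,1]<.5)).astype(np.uint8); bm=cv2.morphologyEx(bm,2,np.ones((5,5)))
cn=max(cv2.findContours(bm,0,2)[0],key=cv2.contourArea); r=cv2.minAreaRect(cn); b=np.array([ray(*q,.013,c) for q in cv2.boxPoints(r)]); print("board",r,b.round(3),b.mean(0))
a=cv2.resize(p[172:252,200:320,::-1],None,fx=6,fy=6,interpolation=2); cv2.imwrite("pics/crop1.png",a)
```

```text
cap [ 0.543 -0.196  0.129]
board [0.621 0.267 0.013]
m1 [0.567 0.318 0.015]
m2 [0.54  0.179 0.014]
b2 [0.497 0.239 0.007]
jar [ 0.631 -0.277  0.089]
red [ 0.692 -0.181  0.108]
tom [ 0.746 -0.038  0.059]
on [ 0.414 -0.     0.062]
blue [ 0.602 -0.414  0.125]
foot [ 0.512 -0.151  0.006]
bench [ 0.591 -0.089 -0.001]
stain [0.419 0.29  0.006]
0.11 176 [ 0.5476 -0.1927  0.1277] [ 0.524 -0.223  0.113] [ 0.57  -0.163  0.135]
0.078 292 [ 0.5574 -0.2032  0.0859] [ 0.508 -0.288  0.078] [ 0.639 -0.152  0.099]
120 144 [119 119 126]
foot ((258.70001220703125, 212.89999389648438), (36.049957275390625, 36.68241500854492), 18.43494987487793) [[ 0.5028 -0.1115  0.006 ]
 [ 0.6273 -0.151   0.006 ]
 [ 0.5879 -0.2735  0.006 ]
 [ 0.4639 -0.2333  0.006 ]] [ 0.54546327 -0.19230244  0.006     ]
board ((108.5, 187.0), (36.0, 23.0), 90.0) [[0.695 0.387 0.013]
 [0.696 0.305 0.013]
 [0.567 0.3   0.013]
 [0.566 0.382 0.013]] [0.63115795 0.34366126 0.013     ]
```

View pics/crop1.png

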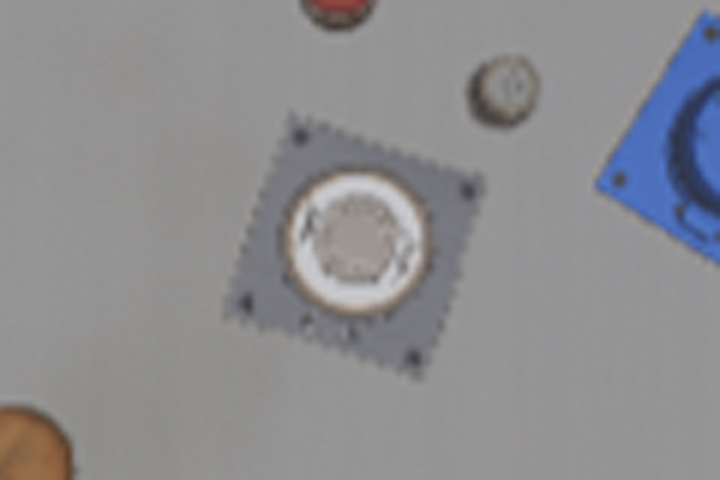

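Crop: cap centre near (357,240), tabs at (310,225) and (405,255). The tab line lies along the foot's edge, so the tub's y axis is about (0.304, 0.953). The tool must yaw about -37°, which also leaves joint 6 room for the anticlockwise turn. Moving above the tub now.

arm_command --targets '[{"x":0.07,"y":0.075,"z":0.04,"rz":-0.04},{"x":0.14,"y":0.15,"z":0.06,"rz":-0.08},{"x":0.21,"y":0.225,"z":0.06,"rz":-0.12},{"x":0.28,"y":0.3,"z":0.06,"rz":-0.16},{"x":0.35,"y":0.375,"z":0.06,"rz":-0.2},{"x":0.42,"y":0.45,"z":0.06,"rz":-0.24},{"x":0.49,"y":0.525,"z":0.06,"rz":-0.28},{"x":0.56,"y":0.6,"z":0.06,"rz":-0.3},{"x":0.63,"y":0.675,"z":0.06,"rz":-0.32},{"x":0.7,"y":0.75,"z":0.06,"rz":-0.32}]'

```text
schema error: expected keys x, y, z, rx, ry, rz, claw
```

arm_command --targets '[{"x":0.07,"y":0.075,"z":0.04,"rx":0,"ry":0,"rz":-0.04,"claw":0},{"x":0.14,"y":0.15,"z":0.06,"rx":0,"ry":0,"rz":-0.08,"claw":0},{"x":0.21,"y":0.225,"z":0.06,"rx":0,"ry":0,"rz":-0.12,"claw":0},{"x":0.28,"y":0.3,"z":0.06,"rx":0,"ry":0,"rz":-0.16,"claw":0},{"x":0.35,"y":0.375,"z":0.06,"rx":0,"ry":0,"rz":-0.2,"claw":0},{"x":0.42,"y":0.45,"z":0.06,"rx":0,"ry":0,"rz":-0.24,"claw":0},{"x":0.49,"y":0.525,"z":0.06,"rx":0,"ry":0,"rz":-0.28,"claw":0},{"x":0.56,"y":0.6,"z":0.06,"rx":0,"ry":0,"rz":-0.3,"claw":0},{"x":0.63,"y":0.675,"z":0.06,"rx":0,"ry":0,"rz":-0.32,"claw":0},{"x":0.7,"y":0.75,"z":0.06,"rx":0,"ry":0,"rz":-0.32,"claw":0}]'

```text
t: 0.93
tool_pos: [0.4796, -0.2631, 0.2623]
orientation: [-3.104, 0.482, 0.001]
force: [0.5, -0.8, 0.3]
opening: 0.0928
gripper_force: 0.0
```

arm_command --targets '[{"x":0,"y":0,"z":0,"rx":0,"ry":0,"rz":0,"claw":0},{"x":0,"y":0,"z":0,"rx":0,"ry":0,"rz":0,"claw":0}]'

```text
t: 1.1
tool_pos: [0.4797, -0.2629, 0.262]
orientation: [-3.106, 0.47, 0.001]
force: [-0.6, -0.4, 0.5]
opening: 0.093
gripper_force: 0.0
```

Run:
```python
from h import *
s=robot.read_state(); print(s["tool_pos"],s["orientation"],s["q"],s["dq"].round(2))
p,d,c=snap("wrist","w1"); print(c[1],c[2])
```

```text
[ 0.47973755 -0.26294189  0.26197535] [-3.10566145e+00  4.70273797e-01  1.46958867e-03] [-5.95154984e-01 -2.25842003e-02  1.59351377e+00  7.31358690e-05
  1.57173458e+00  1.27620735e+00] [-0.06 -0.01  0.01 -0.02  0.   -0.02]
[ 0.5565846  -0.28655484  0.41500014] [[-0.29641544  0.9132847   0.27937242]
 [-0.95505852 -0.28312856 -0.08775779]
 [-0.00104954 -0.29282978  0.95616401]]
```

View pics/w1.png

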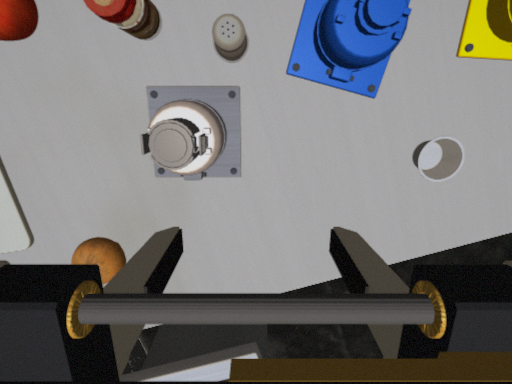

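Wrist view: cap top at about (172,145), tabs at (145,143) and (203,145), horizontal in the image, so the yaw is close. I'll measure the centre by depth and by ray.

```bash
cat >> h.py <<'E'
def meas(f,n,c,ctr,box=60):
    z=np.load(f"pics/{f}.npz");p,d=z["p"],z["d"];P=pts(d,c)
    near=np.hypot(P[...,0]-ctr[0],P[...,1]-ctr[1])<box/1000
    m=near&(P[...,2]>.122)&(P[...,2]<.136)
    cn=max(cv2.findContours(m.astype(np.uint8),0,1)[0],key=cv2.contourArea); (u,v),r=cv2.minEnclosingCircle(cn)
    M=cv2.moments(cn); print(f,"cap top",m.sum(),P[m].mean(0).round(4),"circle",(u,v,r),ray(u,v,.1285,c).round(4),"mom",ray(M['m10']/M['m00'],M['m01']/M['m00'],.1285,c).round(4), np.median(P[m][:,2]))
E
python3 - <<'E'
from h import *
meas("w1","wrist",cal("wrist"),(.546,-.193))
c=cal("wrist"); c0=cal("scene"); meas("scene1","scene",c0,(.546,-.193)); meas("top1","top",cal("top"),(.546,-.193))
z=np.load("pics/w1.npz");p,d=z["p"],z["d"];P=pts(d,c)
print("tabs",[ray(u,v,.126,c).round(4) for u,v in((143,143),(206,144))])
# foot edges
print("foot",[ray(u,v,.006,c).round(4) for u,v in((148,86),(240,86),(241,177),(157,178))])
t=np.load("pics/top1.npz")["p"].astype(int); g=t.sum(2)
m=((t.min(2)>170)).astype(np.uint8); m[:, 240:]=0; m[:150]=0; m[260:]=0
cn=max(cv2.findContours(cv2.morphologyEx(m,cv2.MORPH_CLOSE,np.ones((15,15))),0,2)[0],key=cv2.contourArea); r=cv2.minAreaRect(cn);b=np.array([ray(*q,.013,cal("top")) for q in cv2.boxPoints(r)]); print("board",r,b.round(3),b.mean(0), np.linalg.norm(b[0]-b[1]),np.linalg.norm(b[1]-b[2]))
E
```

```text
w1 cap top 2068 [ 0.5449 -0.1961  0.1284] circle (170.0, 144.5, 26.348724365234375) [ 0.545  -0.1959  0.1285] mom [ 0.545  -0.1963  0.1285] 0.12860120869395944
scene1 cap top 113 [ 0.5414 -0.194   0.1269] circle (265.5, 194.0, 7.500100135803223) [ 0.543  -0.1981  0.1285] mom [ 0.54   -0.1928  0.1285] 0.12678142459947894
top1 cap top 167 [ 0.5472 -0.1931  0.1284] circle (259.0, 210.82142639160156, 7.452070236206055) [ 0.5474 -0.1931  0.1285] mom [ 0.5476 -0.1927  0.1285] 0.1283872541786919
tabs [array([ 0.5543, -0.17  ,  0.126 ]), array([ 0.5347, -0.2294,  0.126 ])]
foot [array([ 0.621, -0.158,  0.006]), array([ 0.5845, -0.2747,  0.006 ]), array([ 0.466 , -0.2371,  0.006 ]), array([ 0.5011, -0.1199,  0.006 ])]
board ((180.89382934570312, 189.40711975097656), (15.033293724060059, 2.7937982082366943), 86.18592071533203) [[0.652 0.093 0.013]
 [0.653 0.083 0.013]
 [0.599 0.078 0.013]
 [0.598 0.088 0.013]] [0.62537672 0.0856025  0.013     ] 0.009950015456440912 0.05378123031197838
```

arm_command --targets '[{"x":0.06,"y":0.06,"z":-0.02,"rx":0,"ry":0,"rz":0,"claw":0},{"x":0.11,"y":0.11,"z":-0.06,"rx":0,"ry":0,"rz":0,"claw":0},{"x":0.13,"y":0.134,"z":-0.1,"rx":0,"ry":0,"rz":-0.002,"claw":0},{"x":0.13,"y":0.134,"z":-0.12,"rx":0,"ry":0,"rz":-0.002,"claw":0},{"x":0.13,"y":0.134,"z":-0.12,"rx":0,"ry":0,"rz":-0.002,"claw":0},{"x":0.13,"y":0.134,"z":-0.12,"rx":0,"ry":0,"rz":-0.002,"claw":0}]'

```text
t: 1.65
tool_pos: [0.5423, -0.1995, 0.202]
orientation: [3.104, -0.486, -0.003]
force: [0.4, -0.4, 0.1]
opening: 0.0926
gripper_force: 0.0
```

Run:
```python
from h import *
s=robot.read_state(); print(s["tool_pos"],s["orientation"],s["q"])
p,d,c=snap("wrist","w2"); meas("w2","wrist",c,(.545,-.196));
```

```text
[ 0.54229953 -0.19947567  0.20201342] [ 3.10361806 -0.48586939 -0.00317822] [-4.40733376e-01  8.84167030e-02  1.58926919e+00 -7.38800061e-04
  1.46579993e+00  1.44071896e+00]
w2 cap top 2725 [ 0.5467 -0.1941  0.1285] circle (248.65365600585938, 202.753662109375, 29.630836486816406) [ 0.5467 -0.1942  0.1285] mom [ 0.5468 -0.1942  0.1285] 0.1286270443214244
```

View pics/w2.png

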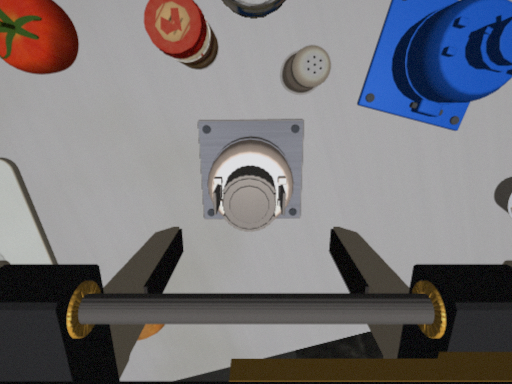

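Wrist view: cap top at (249,203) while the finger midline is at column 256, so the cap is about 6 mm off along the closing line, which agrees with the calibrated estimate. Tabs look level. I'll correct and go lower.

arm_command --targets '[{"x":0.009,"y":0.011,"z":-0.04,"rx":0,"ry":0,"rz":0,"claw":0},{"x":0.009,"y":0.011,"z":-0.08,"rx":0,"ry":0,"rz":0,"claw":0},{"x":0.009,"y":0.011,"z":-0.08,"rx":0,"ry":0,"rz":0,"claw":0},{"x":0.009,"y":0.011,"z":-0.08,"rx":0,"ry":0,"rz":0,"claw":0},{"x":0.009,"y":0.011,"z":-0.08,"rx":0,"ry":0,"rz":0,"claw":0}]'

```text
t: 2.12
tool_pos: [0.5485, -0.1938, 0.1646]
orientation: [3.103, -0.485, 0.003]
force: [-0.2, -1.0, -0.5]
opening: 0.0929
gripper_force: 0.0
```

Run:
```python
from h import *
s=robot.read_state(); print(s["tool_pos"],s["orientation"],s["force"],s["wrist_torque"])
p,d,c=snap("wrist","w3"); meas("w3","wrist",c,(.5465,-.194)); s=robot.read_state(); print(s["tool_pos"],s["orientation"])
a=p[170:300,180:332,::-1]; cv2.imwrite("pics/w3c.png",cv2.resize(a,None,fx=4,fy=4,interpolation=2))
```

```text
[ 0.5485287  -0.19380222  0.1645939 ] [ 3.1030724  -0.48546323  0.00327047] [-0.2365464  -1.00982164 -0.47397562] [ 0.00400937 -0.00796796  0.00621153]
w3 cap top 3658 [ 0.547  -0.1942  0.1284] circle (257.6428527832031, 225.5, 34.41489028930664) [ 0.547  -0.1942  0.1285] mom [ 0.5472 -0.1943  0.1285] 0.12854238956255687
[ 0.54887323 -0.1937286   0.16485895] [ 3.10297315 -0.48512267  0.0044644 ]
```

View pics/w3c.png

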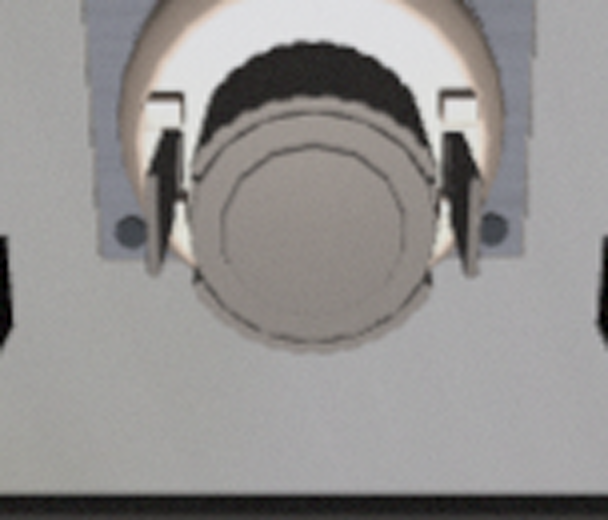

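Crop: tabs at x 150 and 480, fingers at 10 and 600. The cap is level and about 1 mm off centre, within what the calibration gave. I'll correct it, descend and close lightly.

arm_command --targets '[{"x":-0.004,"y":-0.001,"z":-0.03,"rx":0,"ry":0,"rz":0,"claw":0},{"x":-0.004,"y":-0.001,"z":-0.07,"rx":0,"ry":0,"rz":0,"claw":0},{"x":-0.004,"y":-0.001,"z":-0.1,"rx":0,"ry":0,"rz":0,"claw":0},{"x":-0.004,"y":-0.001,"z":-0.107,"rx":0,"ry":0,"rz":0,"claw":0},{"x":-0.004,"y":-0.001,"z":-0.107,"rx":0,"ry":0,"rz":0,"claw":0},{"x":-0.004,"y":-0.001,"z":-0.107,"rx":0,"ry":0,"rz":0,"claw":0}]'

```text
t: 2.67
tool_pos: [0.5469, -0.1935, 0.1106]
orientation: [3.104, -0.484, 0.003]
force: [0.6, 0.4, 1.0]
opening: 0.0928
gripper_force: 0.0
```

arm_command --targets '[{"x":0,"y":0,"z":0,"rx":0,"ry":0,"rz":0,"claw":60},{"x":0,"y":0,"z":0,"rx":0,"ry":0,"rz":0,"claw":80},{"x":0,"y":0,"z":0,"rx":0,"ry":0,"rz":0,"claw":90},{"x":0,"y":0,"z":0,"rx":0,"ry":0,"rz":0,"claw":90},{"x":0,"y":0,"z":0,"rx":0,"ry":0,"rz":0,"claw":90}]' --squeeze 5

```text
t: 3.08
tool_pos: [0.5464, -0.1931, 0.1095]
orientation: [3.104, -0.484, 0.001]
force: [-0.6, 0.1, -0.2]
opening: 0.0641
gripper_force: 0.0
```

Run:
```python
from h import *
s=robot.read_state(); print({k:s[k] for k in("t","tool_pos","orientation","force","wrist_torque","opening","gripper_force","q")})
```

```text
{'t': 3.0833, 'tool_pos': array([ 0.54640704, -0.19311733,  0.10946242]), 'orientation': array([ 3.10398107e+00, -4.83644390e-01,  8.99115840e-04]), 'force': array([-0.62298177,  0.05469996, -0.15103786]), 'wrist_torque': array([ 0.0074136 , -0.06007073,  0.00911172]), 'opening': 0.0641308859159126, 'gripper_force': 0.0, 'q': array([-4.28192704e-01,  1.66093628e-01,  1.67900820e+00,  2.57733946e-06,
        1.29589698e+00,  1.45174556e+00])}
```

arm_command --targets '[{"x":0,"y":0,"z":0,"rx":0,"ry":0,"rz":0,"claw":255},{"x":0,"y":0,"z":0,"rx":0,"ry":0,"rz":0,"claw":255},{"x":0,"y":0,"z":0,"rx":0,"ry":0,"rz":0,"claw":255},{"x":0,"y":0,"z":0,"rx":0,"ry":0,"rz":0,"claw":255}]' --squeeze 5

```text
t: 3.42
tool_pos: [0.5463, -0.1932, 0.1093]
orientation: [3.104, -0.484, 0.001]
force: [-1.0, -1.0, 2.5]
opening: 0.0554
gripper_force: 5.0
```

arm_command --targets '[{"x":0,"y":0,"z":0,"rx":0,"ry":0,"rz":0,"claw":255},{"x":0,"y":0,"z":0,"rx":0,"ry":0,"rz":0,"claw":255},{"x":0,"y":0,"z":0,"rx":0,"ry":0,"rz":0,"claw":255},{"x":0,"y":0,"z":0,"rx":0,"ry":0,"rz":0,"claw":255}]' --squeeze 22

```text
t: 3.75
tool_pos: [0.5463, -0.1935, 0.1094]
orientation: [3.103, -0.484, 0.001]
force: [-1.8, -3.6, 5.1]
opening: 0.0482
gripper_force: 22.0
```

```bash
cat > st.py <<'E'
from h import *
s=robot.read_state()
for k in("t","tool_pos","force","wrist_torque","opening","gripper_force","q"): print(k,np.round(s[k],4))
y=R.from_rotvec(s["orientation"]).as_matrix()[:,1]; print("yaw y",np.degrees(np.arctan2(y[1],y[0])))
E
python3 st.py
```

```text
t 3.75
tool_pos [ 0.5463 -0.1935  0.1094]
force [-1.7825 -3.5715  5.0702]
wrist_torque [-0.685   0.3982  0.0462]
opening 0.0482
gripper_force 22.0008
q [-4.2860e-01  1.6620e-01  1.6790e+00 -6.0000e-04  1.2958e+00  1.4517e+00]
yaw y -107.72622193522942
```

Both tabs are fully in (48.2 mm) with small side forces. Now the anticlockwise turn, first 30° while watching torque.

arm_command --targets '[{"x":0,"y":0,"z":0,"rx":0,"ry":0,"rz":0.026,"claw":255},{"x":0,"y":0,"z":0,"rx":0,"ry":0,"rz":0.052,"claw":255},{"x":0,"y":0,"z":0,"rx":0,"ry":0,"rz":0.078,"claw":255},{"x":0,"y":0,"z":0,"rx":0,"ry":0,"rz":0.104,"claw":255},{"x":0,"y":0,"z":0,"rx":0,"ry":0,"rz":0.13,"claw":255},{"x":0,"y":0,"z":0,"rx":0,"ry":0,"rz":0.156,"claw":255},{"x":0,"y":0,"z":0,"rx":0,"ry":0,"rz":0.182,"claw":255},{"x":0,"y":0,"z":0,"rx":0,"ry":0,"rz":0.208,"claw":255},{"x":0,"y":0,"z":0,"rx":0,"ry":0,"rz":0.234,"claw":255},{"x":0,"y":0,"z":0,"rx":0,"ry":0,"rz":0.26,"claw":255}]'

```text
t: 4.58
tool_pos: [0.5461, -0.1937, 0.1094]
orientation: [3.123, 0.334, -0.0]
force: [-3.7, -4.2, 5.7]
opening: 0.0482
gripper_force: 22.0
```

```bash
python3 st.py
```

```text
t 4.5833
tool_pos [ 0.5461 -0.1937  0.1094]
force [-3.7265 -4.1534  5.7079]
wrist_torque [-0.7283  0.5165 -0.0873]
opening 0.0482
gripper_force 22.0006
q [-4.2880e-01  1.6610e-01  1.6790e+00 -9.0000e-04  1.2961e+00  9.2930e-01]
yaw y -77.79660464858763
```

arm_command --targets '[{"x":0,"y":0,"z":0,"rx":0,"ry":0,"rz":0.01,"claw":255},{"x":0,"y":0,"z":0,"rx":0,"ry":0,"rz":0.02,"claw":255},{"x":0,"y":0,"z":0,"rx":0,"ry":0,"rz":0.03,"claw":255},{"x":0,"y":0,"z":0,"rx":0,"ry":0,"rz":0.04,"claw":255},{"x":0,"y":0,"z":0,"rx":0,"ry":0,"rz":0.05,"claw":255},{"x":0,"y":0,"z":0,"rx":0,"ry":0,"rz":0.06,"claw":255}]' --squeeze 13

```text
t: 5.08
tool_pos: [0.5462, -0.1936, 0.1094]
orientation: [3.098, 0.517, -0.0]
force: [-3.0, -5.0, 5.4]
opening: 0.0485
gripper_force: 13.0
```

```bash
python3 st.py
```

```text
t 5.0833
tool_pos [ 0.5462 -0.1936  0.1094]
force [-2.9717 -4.9667  5.3914]
wrist_torque [-0.8116  0.4865 -0.1084]
opening 0.0485
gripper_force 13.0007
q [-4.2870e-01  1.6620e-01  1.6790e+00 -8.0000e-04  1.2958e+00  8.1160e-01]
yaw y -71.05008227194217
```

arm_command --targets '[{"x":0,"y":0,"z":0,"rx":0,"ry":0,"rz":0.008,"claw":255},{"x":0,"y":0,"z":0,"rx":0,"ry":0,"rz":0.016,"claw":255},{"x":0,"y":0,"z":0,"rx":0,"ry":0,"rz":0.024,"claw":255},{"x":0,"y":0,"z":0,"rx":0,"ry":0,"rz":0.032,"claw":255}]'

```text
t: 5.42
tool_pos: [0.5461, -0.1937, 0.1094]
orientation: [3.08, 0.615, -0.0]
force: [-3.1, -4.9, 5.1]
opening: 0.0491
gripper_force: 13.0
```

```bash
python3 st.py
```

```text
t 5.4167
tool_pos [ 0.5461 -0.1937  0.1094]
force [-3.1183 -4.8859  5.0698]
wrist_torque [-0.8964  0.5303 -0.0872]
opening 0.0491
gripper_force 13.0007
q [-4.2880e-01  1.6620e-01  1.6791e+00 -8.0000e-04  1.2959e+00  7.4780e-01]
yaw y -67.3986664039275
```

Run:
```python
from h import *
p,d,c=snap("wrist","w4"); meas("w4","wrist",c,(.5465,-.194))
a=p[150:330,150:362,::-1]; cv2.imwrite("pics/w4c.png",cv2.resize(a,None,fx=3,fy=3,interpolation=2))
```

```text
w4 cap top 6840 [ 0.5497 -0.1907  0.1286] circle (255.5, 258.5, 80.50165557861328) [ 0.5497 -0.1908  0.1285] mom [ 0.5498 -0.1907  0.1285] 0.12869472362730006
```

View pics/w4c.png

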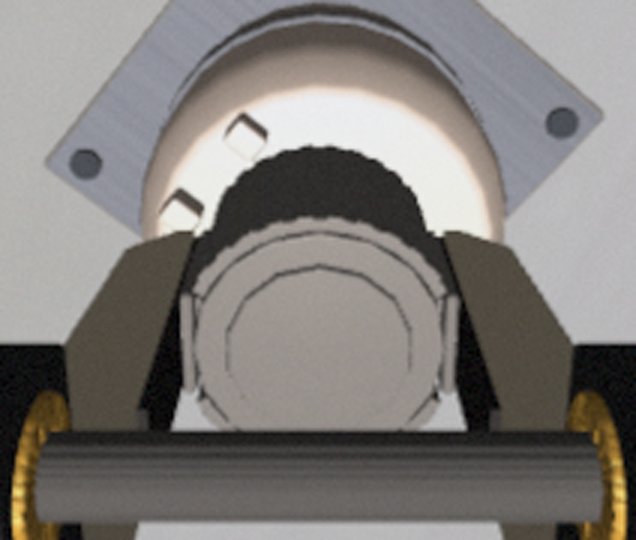

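The cap has turned with the gripper: tabs symmetric at crop x 188 and 452, old stops now at upper left. I'll continue, easing the side load by under 1 mm.

arm_command --targets '[{"x":-0.0005,"y":-0.0008,"z":0,"rx":0,"ry":0,"rz":0.008,"claw":255},{"x":-0.001,"y":-0.0014,"z":0,"rx":0,"ry":0,"rz":0.016,"claw":255},{"x":-0.001,"y":-0.0014,"z":0,"rx":0,"ry":0,"rz":0.024,"claw":255},{"x":-0.001,"y":-0.0014,"z":0,"rx":0,"ry":0,"rz":0.032,"claw":255}]'

```text
t: 5.8
tool_pos: [0.5459, -0.1938, 0.1093]
orientation: [3.059, 0.716, 0.001]
force: [-1.1, -3.0, 4.2]
opening: 0.0486
gripper_force: 13.0
```

```bash
python3 st.py
```

```text
t 5.8
tool_pos [ 0.5459 -0.1938  0.1093]
force [-1.1054 -3.0449  4.2413]
wrist_torque [-0.4901  0.2619 -0.1269]
opening 0.0486
gripper_force 13.0007
q [-4.2970e-01  1.6570e-01  1.6798e+00  1.0000e-04  1.2956e+00  6.8110e-01]
yaw y -63.64550096387135
```

Side load is down and the opening back. At 44°; continuing.

arm_command --targets '[{"x":0,"y":0,"z":0,"rx":0,"ry":0,"rz":0.009,"claw":255},{"x":0,"y":0,"z":0,"rx":0,"ry":0,"rz":0.018,"claw":255},{"x":0,"y":0,"z":0,"rx":0,"ry":0,"rz":0.027,"claw":255},{"x":0,"y":0,"z":0,"rx":0,"ry":0,"rz":0.035,"claw":255}]'

```text
t: 6.13
tool_pos: [0.5459, -0.1938, 0.1093]
orientation: [3.032, 0.823, 0.001]
force: [-1.0, -2.3, 5.6]
opening: 0.0488
gripper_force: 13.0
```

```bash
python3 st.py
```

```text
t 6.1333
tool_pos [ 0.5459 -0.1938  0.1093]
force [-1.0292 -2.3286  5.6229]
wrist_torque [-0.4764  0.1842 -0.061 ]
opening 0.0488
gripper_force 13.0005
q [-4.2970e-01  1.6570e-01  1.6797e+00  1.0000e-04  1.2956e+00  6.1100e-01]
yaw y -59.625861625609204
```

arm_command --targets '[{"x":0,"y":0,"z":0,"rx":0,"ry":0,"rz":0.009,"claw":255},{"x":0,"y":0,"z":0,"rx":0,"ry":0,"rz":0.018,"claw":255},{"x":0,"y":0,"z":0,"rx":0,"ry":0,"rz":0.027,"claw":255},{"x":0,"y":0,"z":0,"rx":0,"ry":0,"rz":0.035,"claw":255}]'

```text
t: 6.47
tool_pos: [0.5463, -0.1941, 0.1093]
orientation: [3.0, 0.928, 0.002]
force: [2.5, -5.0, 3.5]
opening: 0.0489
gripper_force: 13.0
```

```bash
python3 st.py
```

```text
t 6.4667
tool_pos [ 0.5463 -0.1941  0.1093]
force [ 2.4768 -5.0132  3.5385]
wrist_torque [-0.9596 -0.5258 -0.2319]
opening 0.0489
gripper_force 13.0007
q [-4.2980e-01  1.6590e-01  1.6795e+00 -1.0000e-04  1.2945e+00  5.4080e-01]
yaw y -55.607608864376175
```

Torque has risen to 0.23 and the side force changed, so this may be the stop. A 1° probe will confirm.

arm_command --targets '[{"x":0,"y":0,"z":0,"rx":0,"ry":0,"rz":0.004,"claw":255},{"x":0,"y":0,"z":0,"rx":0,"ry":0,"rz":0.008,"claw":255}]'

```text
t: 6.63
tool_pos: [0.5464, -0.1942, 0.1093]
orientation: [2.993, 0.951, 0.002]
force: [2.2, -4.6, 3.1]
opening: 0.049
gripper_force: 13.0
```

```bash
python3 st.py
```

```text
t 6.6333
tool_pos [ 0.5464 -0.1942  0.1093]
force [ 2.2448 -4.6171  3.0886]
wrist_torque [-1.0199 -0.4679 -0.3894]
opening 0.049
gripper_force 13.0006
q [-4.2990e-01  1.6590e-01  1.6794e+00 -1.0000e-04  1.2944e+00  5.2530e-01]
yaw y -54.72767194071724
```

Torque is now 0.39 N m, so this is the stop at about 53°. I'll ease back about 0.7° and try a slow 4 mm lift.

arm_command --targets '[{"x":0,"y":0,"z":0,"rx":0,"ry":0,"rz":-0.006,"claw":255},{"x":0,"y":0,"z":0.002,"rx":0,"ry":0,"rz":-0.006,"claw":255},{"x":0,"y":0,"z":0.004,"rx":0,"ry":0,"rz":-0.006,"claw":255},{"x":0,"y":0,"z":0.006,"rx":0,"ry":0,"rz":-0.006,"claw":255},{"x":0,"y":0,"z":0.008,"rx":0,"ry":0,"rz":-0.006,"claw":255}]'

```text
t: 7.05
tool_pos: [0.546, -0.1938, 0.1119]
orientation: [3.0, 0.933, 0.001]
force: [7.2, -5.9, -6.0]
opening: 0.0492
gripper_force: 13.0
```

```bash
python3 st.py
```

```text
t 7.05
tool_pos [ 0.546  -0.1938  0.1119]
force [ 7.1611 -5.904  -5.9873]
wrist_torque [-1.0325 -1.1457 -0.1825]
opening 0.0492
gripper_force 13.0124
q [-4.2970e-01  1.6310e-01  1.6776e+00  3.0000e-04  1.3003e+00  5.3770e-01]
yaw y -55.43373769194074
```

arm_command --targets '[{"x":0.001,"y":-0.001,"z":0,"rx":0,"ry":0,"rz":0,"claw":255},{"x":0.001,"y":-0.001,"z":0,"rx":0,"ry":0,"rz":0,"claw":255}]'

```text
t: 7.22
tool_pos: [0.5464, -0.1941, 0.1122]
orientation: [-2.999, -0.933, -0.001]
force: [4.7, -3.6, -2.6]
opening: 0.0486
gripper_force: 13.0
```

Run:
```python
from h import *
exec(open("st.py").read())
p,d,c=snap("wrist","w5"); P=pts(d,c)
z=np.load("pics/w4.npz");r=slice(235,285);q=slice(230,280)
print(np.median(P[r,q,2]), "w4 was .1286ish")
```

```text
t 7.2167
tool_pos [ 0.5464 -0.1941  0.1122]
force [ 4.6568 -3.5611 -2.6383]
wrist_torque [-0.757  -0.728  -0.1523]
opening 0.0486
gripper_force 12.9999
q [-4.3010e-01  1.6460e-01  1.6755e+00  6.0000e-04  1.3015e+00  5.3720e-01]
yaw y -55.43023451996979
0.13210888220943298 w4 was .1286ish
```

Cap top is at 0.132 m, up 3.5 mm, so it is past the 1.5 mm lug play and free. Continuing straight up, gently.

arm_command --targets '[{"x":0.0008,"y":-0.0006,"z":0.004,"rx":0,"ry":0,"rz":0,"claw":255},{"x":0.0012,"y":-0.001,"z":0.008,"rx":0,"ry":0,"rz":0,"claw":255},{"x":0.0012,"y":-0.001,"z":0.012,"rx":0,"ry":0,"rz":0,"claw":255},{"x":0.0012,"y":-0.001,"z":0.016,"rx":0,"ry":0,"rz":0,"claw":255},{"x":0.0012,"y":-0.001,"z":0.02,"rx":0,"ry":0,"rz":0,"claw":255}]' --squeeze 16

```text
t: 7.68
tool_pos: [0.5464, -0.1942, 0.1224]
orientation: [-2.998, -0.933, 0.001]
force: [0.5, -1.0, -2.3]
opening: 0.0485
gripper_force: 16.0
```

```bash
python3 st.py
```

```text
t 7.6833
tool_pos [ 0.5464 -0.1942  0.1224]
force [ 0.451  -0.9579 -2.3005]
wrist_torque [-0.1789 -0.1885  0.0061]
opening 0.0485
gripper_force 15.9998
q [-4.3020e-01  1.5590e-01  1.6655e+00  5.0000e-04  1.3218e+00  5.3720e-01]
yaw y -55.43240566485189
```

arm_command --targets '[{"x":0,"y":0,"z":0.01,"rx":0,"ry":0,"rz":0,"claw":255},{"x":0,"y":0,"z":0.02,"rx":0,"ry":0,"rz":0,"claw":255},{"x":0,"y":0,"z":0.03,"rx":0,"ry":0,"rz":0,"claw":255},{"x":0,"y":0,"z":0.04,"rx":0,"ry":0,"rz":0,"claw":255},{"x":0,"y":0,"z":0.05,"rx":0,"ry":0,"rz":0,"claw":255},{"x":0,"y":0,"z":0.06,"rx":0,"ry":0,"rz":0,"claw":255},{"x":0,"y":0,"z":0.08,"rx":0,"ry":0,"rz":0,"claw":255},{"x":0,"y":0,"z":0.12,"rx":0,"ry":0,"rz":0,"claw":255},{"x":0,"y":0,"z":0.18,"rx":0,"ry":0,"rz":0,"claw":255},{"x":0,"y":0,"z":0.22,"rx":0,"ry":0,"rz":0,"claw":255}]'

```text
t: 8.52
tool_pos: [0.547, -0.1948, 0.2359]
orientation: [2.999, 0.932, 0.002]
force: [0.6, -0.1, 0.1]
opening: 0.0485
gripper_force: 16.0
```

```bash
python3 st.py
python3 - <<'E'
from h import *
p,d,c=snap("wrist","w6")
t=np.load("pics/top1.npz")["p"]; print([t[v,u] for u,v in((130,190),(137,225),(154,213),(115,205),(230,200),(90,160),(122,247))])
# board edges by colour: board brighter than bench
print([ray(u,v,.013,cal("top")).round(3) for u,v in((107,170),(183,180),(172,236),(92,226))])
a=cv2.resize(t[155:275,60:220,::-1],None,fx=5,fy=5,interpolation=2); b=p[:,:,::-1]
cv2.imwrite("pics/pb.png",np.hstack([cv2.resize(a,(460,345)),cv2.resize(b,(340,345))]))
E
```

```text
t 8.5167
tool_pos [ 0.547  -0.1948  0.2359]
force [ 0.6084 -0.101   0.11  ]
wrist_torque [-0.0471 -0.0089 -0.0088]
opening 0.0485
gripper_force 16.0001
q [-0.4305  0.0757  1.5407  0.      1.5238  0.5375]
yaw y -55.46274965734714
[array([167, 169, 166], dtype=uint8), array([167, 169, 165], dtype=uint8), array([155, 156, 153], dtype=uint8), array([163, 163, 160], dtype=uint8), array([145, 144, 142], dtype=uint8), array([150, 148, 149], dtype=uint8), array([142, 141, 143], dtype=uint8)]
[array([0.692, 0.351, 0.013]), array([0.659, 0.079, 0.013]), array([0.46 , 0.113, 0.013]), array([0.492, 0.397, 0.013])]
```

View pics/pb.png

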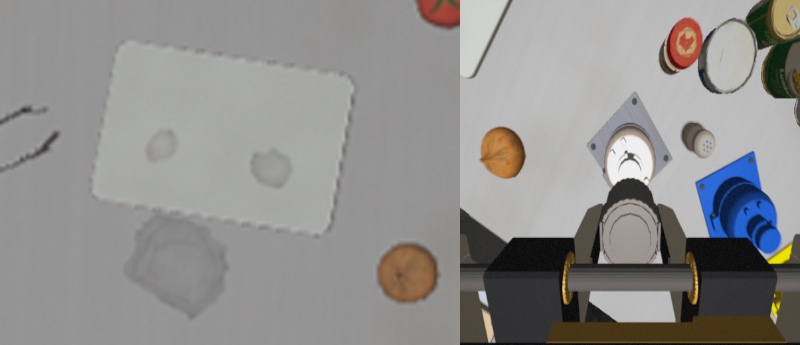

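Left: the board, with two flat stains at panel (160,145) and (270,167), and clear space above centre. Right: the tub's neck is bare and the cap is in the fingers. Board centre is about (0.576, 0.235). I'll place at (0.60, 0.225).

arm_command --targets '[{"x":0.006,"y":0.05,"z":0,"rx":0,"ry":0,"rz":0,"claw":255},{"x":0.017,"y":0.12,"z":0,"rx":0,"ry":0,"rz":0,"claw":255},{"x":0.027,"y":0.2,"z":0,"rx":0,"ry":0,"rz":0,"claw":255},{"x":0.037,"y":0.28,"z":0,"rx":0,"ry":0,"rz":0,"claw":255},{"x":0.048,"y":0.36,"z":0,"rx":0,"ry":0,"rz":0,"claw":255},{"x":0.058,"y":0.44,"z":0,"rx":0,"ry":0,"rz":0,"claw":255},{"x":0.068,"y":0.52,"z":0,"rx":0,"ry":0,"rz":0,"claw":255},{"x":0.079,"y":0.6,"z":0,"rx":0,"ry":0,"rz":0,"claw":255},{"x":0.09,"y":0.68,"z":0,"rx":0,"ry":0,"rz":0,"claw":255},{"x":0.1,"y":0.76,"z":0,"rx":0,"ry":0,"rz":0,"claw":255}]'

```text
t: 9.4
tool_pos: [0.5967, 0.1873, 0.2335]
orientation: [3.0, 0.933, 0.001]
force: [1.2, -0.1, -0.2]
opening: 0.0488
gripper_force: 16.0
```

arm_command --targets '[{"x":0.003,"y":0.04,"z":0,"rx":0,"ry":0,"rz":0,"claw":255},{"x":0.006,"y":0.07,"z":0,"rx":0,"ry":0,"rz":0,"claw":255},{"x":0.006,"y":0.08,"z":-0.02,"rx":0,"ry":0,"rz":0,"claw":255},{"x":0.006,"y":0.08,"z":-0.04,"rx":0,"ry":0,"rz":0,"claw":255},{"x":0.006,"y":0.08,"z":-0.04,"rx":0,"ry":0,"rz":0,"claw":255},{"x":0.006,"y":0.08,"z":-0.04,"rx":0,"ry":0,"rz":0,"claw":255}]'

```text
t: 9.9
tool_pos: [0.599, 0.2233, 0.2111]
orientation: [3.0, 0.93, -0.005]
force: [0.2, 0.1, -0.0]
opening: 0.0486
gripper_force: 16.0
```

```bash
python3 st.py
python3 - <<'E'
from h import *
p,d,c=snap("wrist","w7"); P=pts(d,c); s=robot.read_state()
print("captop above TCP",np.median(P[240:285,240:275,2])-s["tool_pos"][2])
cv2.imwrite("pics/w7s.png",p[:,:,::-1])
for u,v in((250,60),(250,100),(200,150),(300,150)): print(u,v,P[v,u].round(3))
E
```

```text
t 9.9
tool_pos [0.599  0.2233 0.2111]
force [ 0.1938  0.1047 -0.0437]
wrist_torque [ 0.0001 -0.0076 -0.0083]
opening 0.0486
gripper_force 15.9998
q [ 2.7690e-01  2.4890e-01  1.3939e+00 -4.0000e-04  1.5022e+00  1.2466e+00]
yaw y -55.55617728225918
captop above TCP 0.018995968370101285
250 60 [0.702 0.304 0.   ]
250 100 [0.665 0.279 0.012]
200 150 [0.583 0.296 0.014]
300 150 [0.652 0.197 0.014]
```

View pics/w7s.png

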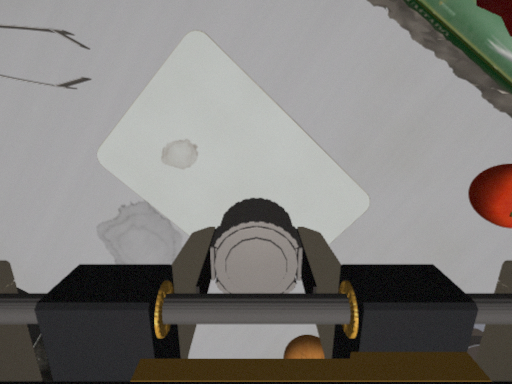

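Cap held level (at (256,255)) above the board. Its rim sits 22.5 mm below the TCP, so touchdown comes at TCP z ≈ 0.0355.

arm_command --targets '[{"x":0,"y":0,"z":-0.04,"rx":0,"ry":0,"rz":0,"claw":255},{"x":0,"y":0,"z":-0.1,"rx":0,"ry":0,"rz":0,"claw":255},{"x":0,"y":0,"z":-0.16,"rx":0,"ry":0,"rz":0,"claw":255},{"x":0,"y":0,"z":-0.22,"rx":0,"ry":0,"rz":0,"claw":255},{"x":0,"y":0,"z":-0.27,"rx":0,"ry":0,"rz":0,"claw":255},{"x":0,"y":0,"z":-0.305,"rx":0,"ry":0,"rz":0,"claw":255},{"x":0,"y":0,"z":-0.325,"rx":0,"ry":0,"rz":0,"claw":255},{"x":0,"y":0,"z":-0.33,"rx":0,"ry":0,"rz":0,"claw":255},{"x":0,"y":0,"z":-0.33,"rx":0,"ry":0,"rz":0,"claw":255}]'

```text
t: 10.7
tool_pos: [0.5999, 0.2245, 0.0481]
orientation: [3.0, 0.931, -0.001]
force: [0.2, -0.0, -1.6]
opening: 0.0486
gripper_force: 16.0
```

arm_command --targets '[{"x":0,"y":0,"z":-0.003,"rx":0,"ry":0,"rz":0,"claw":255},{"x":0,"y":0,"z":-0.006,"rx":0,"ry":0,"rz":0,"claw":255},{"x":0,"y":0,"z":-0.009,"rx":0,"ry":0,"rz":0,"claw":255},{"x":0,"y":0,"z":-0.012,"rx":0,"ry":0,"rz":0,"claw":255},{"x":0,"y":0,"z":-0.014,"rx":0,"ry":0,"rz":0,"claw":255},{"x":0,"y":0,"z":-0.014,"rx":0,"ry":0,"rz":0,"claw":255}]'

```text
t: 11.2
tool_pos: [0.5997, 0.2253, 0.041]
orientation: [-3.0, -0.933, 0.0]
force: [0.2, -0.3, -1.4]
opening: 0.0486
gripper_force: 16.0
```

arm_command --targets '[{"x":0,"y":0,"z":-0.003,"rx":0,"ry":0,"rz":0,"claw":255},{"x":0,"y":0,"z":-0.006,"rx":0,"ry":0,"rz":0,"claw":255},{"x":0,"y":0,"z":-0.008,"rx":0,"ry":0,"rz":0,"claw":255},{"x":0,"y":0,"z":-0.008,"rx":0,"ry":0,"rz":0,"claw":255}]'

```text
t: 11.53
tool_pos: [0.5995, 0.2252, 0.0366]
orientation: [-3.0, -0.933, 0.001]
force: [0.4, -0.1, -1.6]
opening: 0.0483
gripper_force: 16.0
```

arm_command --targets '[{"x":0,"y":0,"z":-0.001,"rx":0,"ry":0,"rz":0,"claw":255},{"x":0,"y":0,"z":-0.002,"rx":0,"ry":0,"rz":0,"claw":255},{"x":0,"y":0,"z":-0.002,"rx":0,"ry":0,"rz":0,"claw":255}]'

```text
t: 11.78
tool_pos: [0.5997, 0.2252, 0.036]
orientation: [-3.0, -0.933, 0.0]
force: [0.0, -0.4, -1.0]
opening: 0.0486
gripper_force: 16.0
```

arm_command --targets '[{"x":0,"y":0,"z":-0.001,"rx":0,"ry":0,"rz":0,"claw":255},{"x":0,"y":0,"z":-0.002,"rx":0,"ry":0,"rz":0,"claw":255},{"x":0,"y":0,"z":-0.002,"rx":0,"ry":0,"rz":0,"claw":255}]'

```text
t: 12.03
tool_pos: [0.6, 0.2253, 0.0357]
orientation: [3.0, 0.933, 0.0]
force: [-1.6, -0.7, 2.8]
opening: 0.0483
gripper_force: 16.0
```

Touchdown: upward force changed by about 4 N. Now I'll release, then rise.

arm_command --targets '[{"x":0,"y":0,"z":0,"rx":0,"ry":0,"rz":0,"claw":115},{"x":0,"y":0,"z":0,"rx":0,"ry":0,"rz":0,"claw":100},{"x":0,"y":0,"z":0,"rx":0,"ry":0,"rz":0,"claw":85},{"x":0,"y":0,"z":0,"rx":0,"ry":0,"rz":0,"claw":65},{"x":0,"y":0,"z":0,"rx":0,"ry":0,"rz":0,"claw":30},{"x":0,"y":0,"z":0,"rx":0,"ry":0,"rz":0,"claw":0},{"x":0,"y":0,"z":0,"rx":0,"ry":0,"rz":0,"claw":0},{"x":0,"y":0,"z":0,"rx":0,"ry":0,"rz":0,"claw":0},{"x":0,"y":0,"z":0,"rx":0,"ry":0,"rz":0,"claw":0}]'

```text
t: 12.78
tool_pos: [0.5997, 0.2252, 0.0349]
orientation: [-3.0, -0.933, 0.0]
force: [-0.7, -0.8, -0.3]
opening: 0.0921
gripper_force: 0.0
```

arm_command --targets '[{"x":0,"y":0,"z":0.02,"rx":0,"ry":0,"rz":0,"claw":0},{"x":0,"y":0,"z":0.06,"rx":0,"ry":0,"rz":0,"claw":0},{"x":0,"y":0,"z":0.12,"rx":0,"ry":0,"rz":0,"claw":0},{"x":0,"y":0,"z":0.18,"rx":0,"ry":0,"rz":0,"claw":0},{"x":0,"y":0,"z":0.24,"rx":0,"ry":0,"rz":0,"claw":0},{"x":0,"y":0,"z":0.3,"rx":0,"ry":0,"rz":0,"claw":0},{"x":0,"y":0,"z":0.36,"rx":0,"ry":0,"rz":0,"claw":0},{"x":0,"y":0,"z":0.4,"rx":0,"ry":0,"rz":0,"claw":0},{"x":0,"y":0,"z":0.4,"rx":0,"ry":0,"rz":0,"claw":0}]'

```text
t: 13.53
tool_pos: [0.6024, 0.226, 0.2428]
orientation: [3.0, 0.933, 0.016]
force: [1.1, 0.7, 0.3]
opening: 0.0929
gripper_force: 0.0
```

```bash
python3 st.py
python3 - <<'E'
from h import *
p,d,c=snap("wrist","w8"); P=pts(d,c)
m=(np.hypot(P[...,0]-.6,P[...,1]-.225)<.06)&(P[...,2]>.045)&(P[...,2]<.065); print(P[m].mean(0),P[m].std(0),m.sum())
q=snap("scene","s8")[0]
cv2.imwrite("pics/fin.png",np.hstack([p[:,:,::-1],q[:,:,::-1]])[:, :, :] if 0 else cv2.resize(np.hstack([p,q])[:,:,::-1],(800,300)))
E
```

```text
t 13.5333
tool_pos [0.6024 0.226  0.2428]
force [1.1101 0.6654 0.2914]
wrist_torque [-0.0001 -0.0384 -0.0187]
opening 0.0929
gripper_force 0.0
q [0.2793 0.2333 1.3543 0.     1.5436 1.2472]
yaw y -55.4605231044569
[0.59964094 0.22725549 0.05451727] [0.01290188 0.01312114 0.00179821] 1322
```

View pics/fin.png

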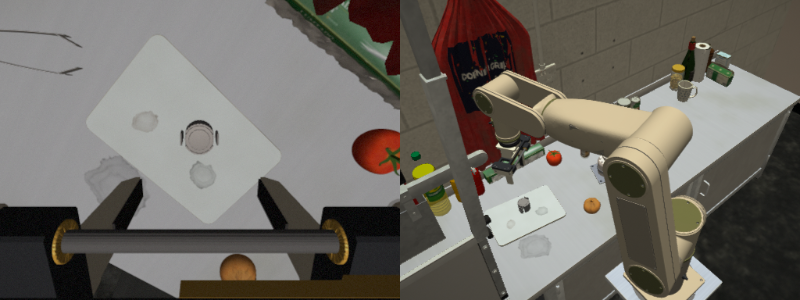

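The cap stands upright in the middle of the board (left panel (200,137), top at 0.0545 m as expected) and the gripper is clear. Handing in.

```bash
python3 -c "
from plant import robot
print(robot.close_job())"
```

```text
the job is handed in; nothing more can be done
None
```

The cap was unlocked (stop felt at about 53° anticlockwise), lifted straight off, set upright in the middle of the cutting board and released; no other item was touched, and the job was handed in at about 14 s.

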